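# Set up a desktop network box on its fold-out leg

## Task

Lift the white network box out of the upright rack and stand it, leg still folded, in the middle of whichever dark mat is free, setting it down rather than dropping it. Once it stands there on its own, let go of it, then swing its blue leg all the way out until it snaps into its end position and stays. Leave everything else where it is, and do not let the box fall over.

Things in the scene. Friction and masses are not known exactly. Their poses are not given: they have to be found in the camera images.
- case: White plastic network box standing upright: 40 (x) by 140 (y) by 130 mm high, 0.5 to 0.8 kg. Origin: centre of its underside, z up. The blue leg is on its -x face, mid-width; at the start that face looks roughly away from the robot. Ports on the narrow +y edge. Starts in the rack's wide slot, underside 5 mm above the table. The top 35 mm is bare on both faces and can be gripped across the 40 mm.
- leg_hinge (a point): Point on the leg's horizontal hinge line, in the box's frame at x = -24 mm (4 mm off the face), y = 0, z = 32 mm. The hinge line runs along the box's y.
- leg_tab (a point): Centre of the tab at the leg's free end. The leg is a bar 6 mm thick, 16 mm wide (box's y), 56 mm long from the hinge; its end tab, 8 mm thick, 16 mm wide, stands out 26 mm beyond the bar. Folded: bar up along the face, tab sticking out level; this point is 52 mm above the hinge and 18 mm further out. Out: bar level, tab points down as a foot, ending 3 mm above the box's underside level.
- leg (a joint): Leg angle: 0 folded up against the face (starts 0 to 0.2), growing as its end swings outward and down to the end stop at 1.57. Light friction (it stays where left below 1.0); from 1.0 a sprung detent resists, 0.055 N m at most, until about 1.3, and pushes the leg back towards 1.0 if let go on the way; past about 1.35 it pulls the leg to the end stop and holds it there (reads about 1.57).
- rack: Dark steel upright rack, fixed, 137 (x) by 120 (y) by 70 mm high; origin under its centre, -x roughly away from the robot. Floor and three cross walls 5 mm thick. Wide slot (66 mm, centre at x = -30 mm) holds the white box with its leg towards the rack's -x, without room to swing it out; narrow slot (56 mm) holds a grey spare unit. Open at the top and both y ends.
- mat_a: Dark rubber mat, 190 by 190 by 2 mm, fixed; origin under its centre at table height. Free or occupied by the white switch.
- mat_b: A second mat, the same as mat_a. One of the two mats is free, the other is occupied by the white switch.
- switch: White switch lying flat with blue, white and red plugs in its -x side, 100 (without plugs) by 150 by 28 mm, origin under its centre. It lies on one of the mats, which is thus not free. Not to be moved.
- spare: Grey unit, 35 by 110 by 85 mm, upright in the rack's narrow slot, origin under its centre. Not to be moved.
- tester: Yellow hand tester, 120 by 60 by 28 mm, origin under its centre. Not to be moved.
- mug: Blue mug, 80 mm wide, 90 mm high, origin under its centre. Not to be moved.
- brick: Black power brick, 60 by 100 by 34 mm, origin under its centre. Not to be moved.
- driver: Screwdriver with a red handle lying on the near side of the table. Not to be moved.
Not all that is in view belongs to the job. Leave any yellow look-alike of the case alone.

How it is judged:
By the outcome, as a careful person would: the job done as asked, in the order asked, and still so for the second after the job is handed in, with the robot touching nothing.
It also fails if it takes over 56 s, if anything falls off the work surface, if the arm or the gripper's body presses on something with over 40 N, if the wrist force passes 120 N, or if a joint passes its speed limit or range.

## Robot

A 6-joint arm with a two-finger parallel gripper is mounted at the origin on the work surface. World frame = base frame: x ahead of the robot, y to its left, z up, the work surface at z = 0. Lengths are in mm, angles in rad, forces in N, time in s.
With the tool pointing down it reaches from about 350 to 875 mm from the base axis. Payload 4.2 kg.
Tool frame: the origin (TCP) lies midway between the tips of the shut fingers; the grasp point (between the pads) lies 19 mm behind it (arm.tcp_to_grasp is the distance from the TCP to the grasp point, in mm); z points along the fingers, y is the line along which they close (so a half turn about z gives the same grasp; the last joint's range is limited). The gripper opens to 85 mm and grips with 20 to 120 N. Pads are 22 mm wide; open, the fingers measure 114 mm over their backs; the gripper's body (76 mm by 85 mm) begins 54 mm behind the grasp point. The pads swing forward as they close: fully open they stand 13 mm farther back than shut.
Start: joints at [-0.978, 0.385, 0.008, 0, -1.194, -0.259], TCP at [204.787, -590.476, 231.312] pointing down, gripper open.
Joint ranges: [-3.14, 3.14], [-1.21, 2.06], [-1.07, 1.41], [-3.16, 2.05], [-2.99, -0.16], [-3.1, 3.1]. Speed limits (rad/s): [2.79, 2.79, 3.14, 3.14, 3.14, 3.14].

## Interface

Orientations are given as a unit quaternion [x, y, z, w].
In Python, from bench import arm, get_image gives the robot as it stands.
- The arm moves only by the tool drive_tool, never from a script. Its argument "deltas" is a list of rows, each a list of 2 entries, a list of its own where there are three numbers: the shift along the tool's x, y, z in cm, then the turn, a rotation vector about the tool's x, y, z in degrees. In form: [[[x, y, z], [ax, ay, az]], ...]. A call has 1 to 12 rows; each row shifts and turns the commanded pose from where the row before left it, along the tool's axes as they then stand; what a row does not reach is not made up. A row lasts 1/10 s, in which the tool goes at most 50 mm and 8.59 degrees, less where a joint would pass 70% of its speed; a pose out of reach is approached as far as the arm can. A call with a gripper value outside its range is refused whole. "claw" is the finger opening in cm, from 0 to 8.54, set as the call begins (left out, the last holds). The fingers move at their own pace and stop on an object; the grip force is fixed at half the most. Time passes only in rows, so rows that do not move let the fingers close. It gives the time, the measured TCP pose, the force, the opening and the grip force at its end, in the units of the state.
- arm.read_state(): the state, without advancing time (a new reading comes with each control period).
- get_image(name): name is "side" or "top"; returns a dict with "img" (400x640x3 uint8, red, green, blue), "fx", "fy", "cx", "cy" (pixels), "eye" and "orientation" of the camera in the world. Camera axes: x right, y down, z forward; pixel columns grow to the right and rows downward; lengths in mm; the calibration is good to about 2 mm. A picture is of the moment at which its call begins. There is no depth.
- arm.job_done(): hands the job in; it is judged then, once.
The state is a dict: "clock": time; "joints": joint angles; "joint_vel": joint speeds; "joint_efforts": joint torques, N m; "position": TCP position; "ee_rot": TCP orientation; "contact_force": force on the tool from outside, world axes, zero at the start; "wrist_torque": the same for the moment, N m; "gripper_width": finger opening in mm; "grasp_force": force on a finger pad.
Only numpy, scipy, OpenCV 4.12 (cv2) and the standard library are available. Lean on these libraries where they do the work, as an engineer would, in place of code of your own. Each camera call takes 0.05 s, during which the arm holds its last target. There are 200 camera calls.

## Working session

There is one attempt and no reset: what is moved stays moved. The work goes in short steps, Python scripts to look and compute and a tool call to move; the robot and the scene stay as the last step left them, time stands still between calls to the robot, and variables do not carry over. Pictures are saved under pics/ and viewed, at most 10 in all, crops included, and the job is handed in when it is done.

Besides the shell and the picture viewer there is one more tool, called after ">>>" by a JSON object that holds its "method" and its "body", one argument or row to a line. drive_tool: Moves the arm, as the interface text tells. Its arguments: {"type":"object","properties":{"deltas":{"type":"array"},"claw":{"type":"number"}},"required":["deltas"]}

```bash
mkdir -p pics; python3 - <<'E'
from bench import arm,get_image
import cv2,json
for n in("side","top"):
    d=get_image(n); cv2.imwrite(f"pics/{n}0.png",d["img"][:,:,::-1])
    print(n,{k:v for k,v in d.items() if k!="img"})
print(arm.read_state())
E
```

```text
side {'fx': 448.47633266092487, 'fy': 448.47633266092487, 'cx': 321.3652048009134, 'cy': 205.6380004172997, 'eye': array([ 49.07745968, 703.52902397, 735.63110509]), 'orientation': array([-0.22649332,  0.85972552, -0.44003326,  0.12626772])}
top {'fx': 468.49171723242057, 'fy': 468.49171723242057, 'cx': 327.4943728312577, 'cy': 198.39121562214768, 'eye': array([ 329.78673563,  -67.99086908, 1403.50366982]), 'orientation': array([ 0.70966036, -0.6998671 ,  0.05990645, -0.05458411])}
{'clock': 0.1, 'joints': array([-9.78418263e-01,  3.85492900e-01,  6.77298105e-03, -4.06560608e-04,
       -1.19400951e+00, -2.58590048e-01]), 'joint_vel': array([-0.00085497, -0.0028616 ,  0.00375956,  0.00215526,  0.0004504 ,
        0.00299054]), 'joint_efforts': array([-7.72753847e-04, -3.93320310e+01,  1.88927543e+01,  4.19788510e+00,
       -2.60494249e-03,  7.08824743e-06]), 'position': array([ 204.60059801, -590.01664289,  230.33130929]), 'ee_rot': array([-1.66046304e-01,  9.86117465e-01,  9.58361093e-04, -2.26853068e-04]), 'contact_force': array([-0.06463688,  0.25822255, -0.0849623 ]), 'wrist_torque': array([-0.02600441,  0.02297462, -0.00306169]), 'grasp_force': 0.0, 'gripper_width': 85.61755268497413}
```

View pics/side0.png

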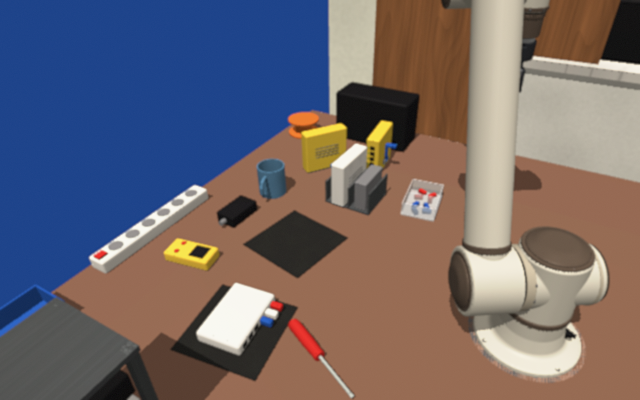

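View pics/top0.png

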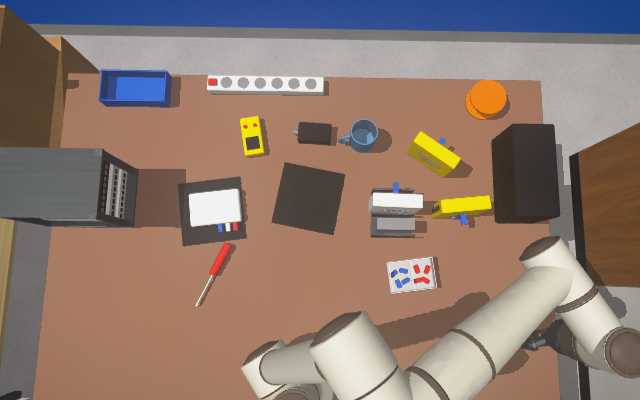

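The side view shows the white case in the rack at (350,172) with the grey spare at (370,185). The free mat is at (295,243), and the other mat, at (237,318), holds the switch.
Things that could be taken for the case (top view): the white case (397,203), yellow look-alikes (434,153) and (462,207), the white switch lying flat (215,208), and the white power strip (265,85). I choose (397,203), because it is white, upright, in the rack, and its blue leg at (396,187) points away from the robot.

```bash
cat > h.py <<'E'
import numpy as np,cv2
from scipy.spatial.transform import Rotation as R
from bench import arm,get_image
def ray(d,uv,z):
    uv=np.atleast_2d(uv).astype(float)
    c=np.c_[(uv[:,0]-d["cx"])/d["fx"],(uv[:,1]-d["cy"])/d["fy"],np.ones(len(uv))]
    w=R.from_quat(d["orientation"]).apply(c); e=d["eye"]
    return e+w*((z-e[2])/w[:,2])[:,None]
def proj(d,P):
    c=R.from_quat(d["orientation"]).inv().apply(np.atleast_2d(P)-d["eye"])
    return np.c_[c[:,0]/c[:,2]*d["fx"]+d["cx"],c[:,1]/c[:,2]*d["fy"]+d["cy"]]
def rect(d,mask,z):
    cs,_=cv2.findContours(mask.astype(np.uint8),cv2.RETR_EXTERNAL,cv2.CHAIN_APPROX_NONE)
    c=max(cs,key=cv2.contourArea)
    p=ray(d,c[:,0],z)[:,:2].astype(np.float32)
    return cv2.minAreaRect(p),cv2.contourArea(c)
def box(m,x0,x1,y0,y1):
    o=np.zeros(m.shape,bool);o[y0:y1,x0:x1]=m[y0:y1,x0:x1];return o
E
python3 - <<'E'
from h import *
d=get_image("top");im=d["img"].astype(int);s=get_image("side");si=s["img"].astype(int)
mn,mx=im.min(2),im.max(2)
print("white",rect(d,box(mn>225,360,430,180,220),135), rect(d,box(mn>170,360,430,180,220),135))
print("mat",rect(d,box(mx<60,265,350,155,240),2))
smx=si.max(2);print("mat side",rect(s,box(smx<60,240,352,205,280),2))
b=(im[:,:,2]-im[:,:,0]>50);b=box(b,380,410,175,205);print("blue px",np.argwhere(b).mean(0)[::-1],b.sum())
k=d["img"][170:245,355:500];j=s["img"][130:220,310:410]
a=cv2.resize(k,(0,0),fx=5,fy=5,interpolation=2);c=cv2.resize(j,(0,0),fx=3,fy=3)[:200]
a=a[:375,:];o=np.zeros((600,800,3),np.uint8);o[:375,:725]=a;c=cv2.resize(j[10:85],(0,0),fx=3,fy=3,interpolation=2);o[375:,:c.shape[1]]=c
cv2.imwrite("pics/crop.png",o[:,:,::-1])
E
```

```text
white (((536.367919921875, -266.9556579589844), (132.5389404296875, 35.55451583862305), 88.31581115722656), 560.5) (((535.9840698242188, -268.3311767578125), (135.37594604492188, 38.178367614746094), 88.20109558105469), 622.0)Traceback (most recent call last):
  File "<stdin>", line 5, in <module>
  File "h.py", line 14, in rect
    c=max(cs,key=cv2.contourArea)
ValueError: max() iterable argument is empty
```

```bash
python3 - <<'E'
from h import *
d=get_image("top");im=d["img"].astype(int);s=get_image("side");si=s["img"].astype(int)
mn,mx=im.min(2),im.max(2);smx=si.max(2)
print(im[198,308],si[243,295])
print("mat",rect(d,box(mx<85,265,350,155,240),2))
print("mat side",rect(s,box(smx<85,240,352,205,280),2))
b=(im[:,:,2]-im[:,:,0]>50);b=box(b,380,410,175,205);print("blue px",np.argwhere(b).mean(0)[::-1],b.sum())
m=box(mn>170,360,430,180,220).astype(np.uint8)
c=max(cv2.findContours(m,0,1)[0],key=cv2.contourArea)
print(ray(d,cv2.boxPoints(cv2.minAreaRect(c)),135).round(1))
k=d["img"][170:245,355:500];j=s["img"][140:215,310:410]
o=np.zeros((600,800,3),np.uint8);o[:375,:725]=cv2.resize(k,(0,0),fx=5,fy=5,interpolation=2);o[375:,:300]=cv2.resize(j,(0,0),fx=3,fy=3,interpolation=2)
cv2.imwrite("pics/crop.png",o[:,:,::-1])
E
```

```text
[71 63 56] [45 43 39]
mat (((560.660888671875, -18.9547119140625), (188.82992553710938, 187.98098754882812), 79.29769134521484), 3663.0)
mat side (((556.2132568359375, -15.3231201171875), (186.6366729736328, 187.13209533691406), 79.3602523803711), 3409.5)
blue px [395.5 187.5] 60
[[ 519.  -199.5  135. ]
 [ 557.2 -201.3  135. ]
 [ 552.9 -337.8  135. ]
 [ 514.8 -335.3  135. ]]
```

View pics/crop.png

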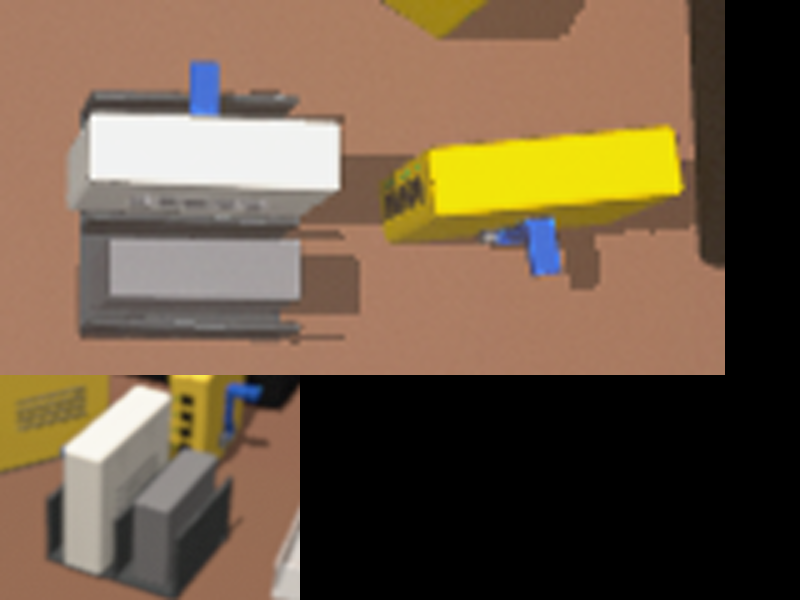

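The crop confirms the choice: the white box stands in the rack's wide slot, with its top face at about px (373–423, 193–208) and its blue leg at (396,187) pointing away from the robot. Case centre is about (538,-268) with its long axis 1.7° off world y. The free mat's centre is about (558.5,-17).

First I turn the tool, then go above the case.

>>> {"method": "drive_tool", "body": {
  "deltas": [
    [[0,0,0],[0,0,-8]],
    [[0,0,0],[0,0,-8]],
    [[0,0,0],[0,0,-8]],
    [[0,0,0],[0,0,-8]],
    [[0,0,0],[0,0,-8]],
    [[0,0,0],[0,0,-8]],
    [[0,0,0],[0,0,-8]],
    [[0,0,0],[0,0,-8]],
    [[0,0,0],[0,0,-5.2]],
    [[0,0,0],[0,0,0]]
  ],
  "claw": 8.5
}}

```text
clock: 1.3
position: [204.8, -590.4, 231.2]
ee_rot: [-0.697, 0.717, 0.0, 0.0]
contact_force: [0.7, -0.1, 0.4]
gripper_width: 84.9
grasp_force: 0.0
```

```bash
cat >> h.py <<'E'
def togo(p):
    s=arm.read_state();r=R.from_quat(s["ee_rot"]);m=r.as_matrix()
    print("t",s["clock"],"pos",s["position"].round(1),"y yaw",np.degrees(np.arctan2(m[1,1],m[0,1])).round(2),"z",m[:,2].round(3),"F",s["contact_force"].round(1),"w",round(s["gripper_width"],1),"g",round(s["grasp_force"],1))
    print("tool delta cm",(r.inv().apply(np.array(p)-s["position"])/10).round(2))
E
python3 -c "
from h import *
togo([538,-268,230])"
```

```text
t 1.3 pos [ 204.8 -590.4  231.2] y yaw 178.31 z [-0.  0. -1.] F [ 0.7 -0.1  0.4] w 84.9 g 0.0
tool delta cm [-33.21 -32.36   0.13]
```

>>> {"method": "drive_tool", "body": {
  "deltas": [
    [[-3,-3,0],[0,0,0]],
    [[-3,-3,0],[0,0,0]],
    [[-3,-3,0],[0,0,0]],
    [[-3,-3,0],[0,0,0]],
    [[-3,-3,0],[0,0,0]],
    [[-3,-3,0],[0,0,0]],
    [[-3,-3,0],[0,0,0]],
    [[-3,-3,0],[0,0,0]],
    [[-3,-3,0],[0,0,0]],
    [[-3,-3,0],[0,0,0]],
    [[-3,-2,0],[0,0,0]],
    [[-0.2,-0.4,0],[0,0,0]]
  ]
}}

```text
clock: 2.5
position: [540.4, -265.2, 231.0]
ee_rot: [-0.698, 0.717, 0.0, 0.0]
contact_force: [0.1, -0.2, 0.4]
gripper_width: 85.1
grasp_force: 0.0
```

>>> {"method": "drive_tool", "body": {
  "deltas": [
    [[0,0,3],[0,0,0]],
    [[0,0,3],[0,0,0]],
    [[0,0,2],[0,0,0]],
    [[0,0,0],[0,0,0]]
  ]
}}

```text
clock: 2.9
position: [535.9, -267.9, 148.0]
ee_rot: [-0.696, 0.718, 0.003, -0.002]
contact_force: [-0.3, -0.1, -0.2]
gripper_width: 85.0
grasp_force: 0.0
```

```bash
python3 -c "
from h import *
togo([538,-268,101])
o=np.zeros((600,800,3),np.uint8)
d=get_image('top');s=get_image('side')
o[:300,:]=cv2.resize(d['img'][160:235,330:530],(800,300),interpolation=2);o[300:,:500]=cv2.resize(s['img'][115:235,280:480],(500,300),interpolation=2)
cv2.imwrite('pics/pre.png',o[:,:,::-1])"
```

```text
t 2.9 pos [ 535.9 -267.9  148. ] y yaw 178.18 z [-0.007  0.002 -1.   ] F [-0.3 -0.1 -0.2] w 85.0 g 0.0
tool delta cm [ 0.02 -0.24  4.7 ]
```

View pics/pre.png

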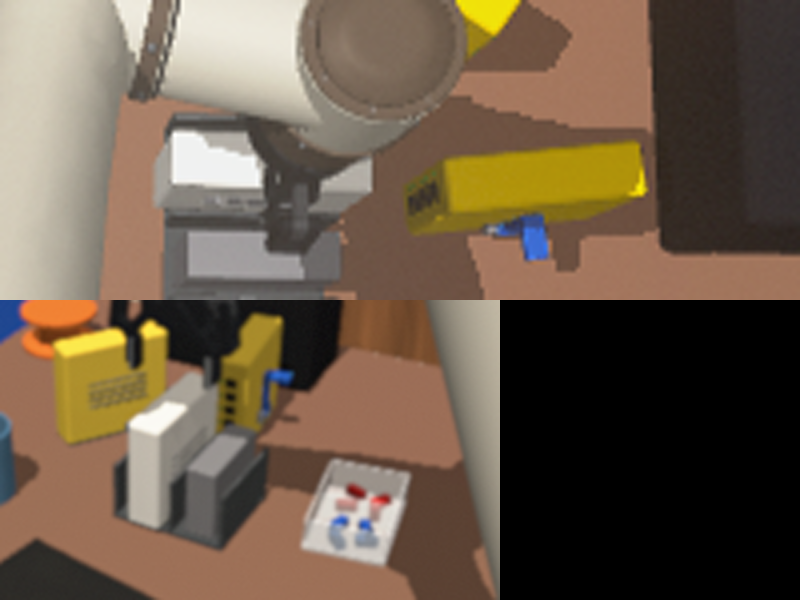

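The picture shows the open fingers straddling the case: one on the far side, the other over the gap in front of the spare. I descend slowly.

>>> {"method": "drive_tool", "body": {
  "deltas": [
    [[0,0,1.5],[0,0,0]],
    [[0,0,1.5],[0,0,0]],
    [[0,0,1],[0,0,0]],
    [[0,0,1],[0,0,0]],
    [[0,0,0.6],[0,0,0]],
    [[0,0,0],[0,0,0]]
  ]
}}

```text
clock: 3.6
position: [538.1, -268.1, 94.8]
ee_rot: [-0.697, 0.717, 0.0, -0.0]
contact_force: [0.2, 0.3, 0.2]
gripper_width: 84.7
grasp_force: 0.0
```

>>> {"method": "drive_tool", "body": {
  "deltas": [
    [[0,0,0],[0,0,0]],
    [[0,0,0],[0,0,0]],
    [[0,0,0],[0,0,0]],
    [[0,0,0],[0,0,0]],
    [[0,0,0],[0,0,0]],
    [[0,0,0],[0,0,0]],
    [[0,0,0],[0,0,0]],
    [[0,0,0],[0,0,0]]
  ],
  "claw": 2.5
}}

```text
clock: 4.4
position: [537.7, -268.1, 96.0]
ee_rot: [-0.697, 0.717, 0.0, -0.0]
contact_force: [-3.2, 0.6, 4.8]
gripper_width: 39.4
grasp_force: 61.2
```

>>> {"method": "drive_tool", "body": {
  "deltas": [
    [[0,0,-0.5],[0,0,0]],
    [[0,0,-1],[0,0,0]],
    [[0,0,-1.5],[0,0,0]],
    [[0,0,-2],[0,0,0]],
    [[0,0,-2],[0,0,0]],
    [[0,0,-2],[0,0,0]],
    [[0,0,-2],[0,0,0]],
    [[0,0,-1],[0,0,0]],
    [[0,0,0],[0,0,0]],
    [[0,0,0],[0,0,0]],
    [[0,0,0],[0,0,0]]
  ]
}}

```text
clock: 5.5
position: [537.5, -267.7, 213.6]
ee_rot: [-0.697, 0.717, 0.002, -0.001]
contact_force: [0.3, -0.6, -6.4]
gripper_width: 39.3
grasp_force: 60.8
```

```bash
python3 -c "
from h import *
togo([558.5,-17,215])
s=get_image('side')
cv2.imwrite('pics/lift.png',cv2.resize(s['img'][60:280,200:480],(700,550),interpolation=2)[:,:,::-1])"
```

```text
t 5.5 pos [ 537.5 -267.7  213.6] y yaw 178.31 z [-0.003  0.001 -1.   ] F [ 0.3 -0.6 -6.4] w 39.3 g 60.8
tool delta cm [-25.12  -1.36  -0.12]
```

View pics/lift.png

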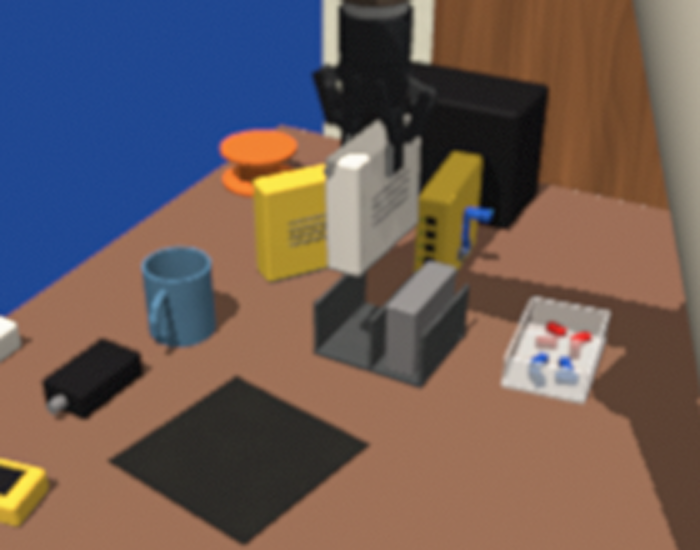

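The box is held upright above the rack and the spare is undisturbed. Next I carry it to the free mat at (240,455) in this crop.

>>> {"method": "drive_tool", "body": {
  "deltas": [
    [[-1,-0.1,0],[0,0,0]],
    [[-2,-0.1,0],[0,0,0]],
    [[-2.7,-0.2,0],[0,0,0]],
    [[-2.7,-0.2,0],[0,0,0]],
    [[-2.7,-0.1,0],[0,0,0]],
    [[-2.7,-0.1,0],[0,0,0]],
    [[-2.7,-0.1,0],[0,0,0]],
    [[-2.7,-0.1,0],[0,0,0]],
    [[-2.7,-0.1,0],[0,0,0]],
    [[-2,-0.1,0],[0,0,0]],
    [[-1.2,-0.1,0],[0,0,0]],
    [[0,0,0],[0,0,0]]
  ]
}}

```text
clock: 6.75
position: [558.8, -15.9, 215.1]
ee_rot: [-0.698, 0.717, 0.0, 0.0]
contact_force: [-0.4, -0.2, -6.7]
gripper_width: 39.2
grasp_force: 60.7
```

>>> {"method": "drive_tool", "body": {
  "deltas": [
    [[0,0,1],[0,0,0]],
    [[0,0,2],[0,0,0]],
    [[0,0,2],[0,0,0]],
    [[0,0,2],[0,0,0]],
    [[0,0,2],[0,0,0]],
    [[0,0,1],[0,0,0]],
    [[0,0,0],[0,0,0]],
    [[0,0,0],[0,0,0]],
    [[0,0,0],[0,0,0]]
  ]
}}

```text
clock: 7.65
position: [559.7, -17.6, 116.5]
ee_rot: [-0.697, 0.717, -0.001, 0.001]
contact_force: [0.1, -0.1, -5.7]
gripper_width: 39.6
grasp_force: 61.1
```

```bash
python3 -c "
from h import *
togo([558.5,-17,96])
s=get_image('side');t=get_image('top')
o=np.zeros((600,800,3),np.uint8)
o[:,:500]=cv2.resize(s['img'][130:290,220:353],(500,600),interpolation=2);o[:300,500:]=cv2.resize(t['img'][140:250,255:365],(300,300),interpolation=2)
cv2.imwrite('pics/low.png',o[:,:,::-1])"
```

```text
t 7.65 pos [559.7 -17.6 116.5] y yaw 178.32 z [ 0.003  0.    -1.   ] F [ 0.1 -0.1 -5.7] w 39.6 g 61.1
tool delta cm [-0.06  0.12  2.05]
```

View pics/low.png

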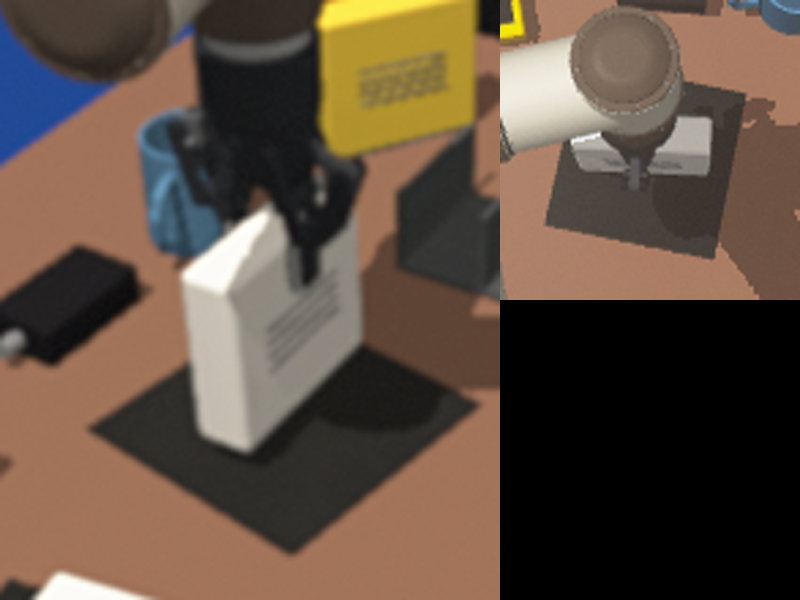

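The box hangs level over the mat's middle, with about 23 mm left to go. I set it down in small steps, watching the force.

>>> {"method": "drive_tool", "body": {
  "deltas": [
    [[0,0,0.7],[0,0,0]],
    [[0,0,0.7],[0,0,0]],
    [[0,0,0.4],[0,0,0]],
    [[0,0,0.1],[0,0,0]],
    [[0,0,0.1],[0,0,0]],
    [[0,0,0],[0,0,0]],
    [[0,0,0],[0,0,0]]
  ]
}}

```text
clock: 8.45
position: [558.9, -17.5, 95.5]
ee_rot: [-0.697, 0.717, -0.0, 0.0]
contact_force: [0.1, 0.9, -6.3]
gripper_width: 39.3
grasp_force: 61.4
```

>>> {"method": "drive_tool", "body": {
  "deltas": [
    [[0,0,0.1],[0,0,0]],
    [[0,0,0.1],[0,0,0]],
    [[0,0,0],[0,0,0]],
    [[0,0,0],[0,0,0]]
  ]
}}

```text
clock: 8.85
position: [558.7, -17.6, 93.3]
ee_rot: [-0.697, 0.717, 0.0, -0.0]
contact_force: [-0.1, -0.4, -6.3]
gripper_width: 39.3
grasp_force: 61.4
```

>>> {"method": "drive_tool", "body": {
  "deltas": [
    [[0,0,0.05],[0,0,0]],
    [[0,0,0.05],[0,0,0]],
    [[0,0,0],[0,0,0]],
    [[0,0,0],[0,0,0]]
  ]
}}

```text
clock: 9.25
position: [558.8, -17.6, 93.0]
ee_rot: [-0.697, 0.717, -0.0, 0.0]
contact_force: [-2.2, 0.7, 0.7]
gripper_width: 39.4
grasp_force: 62.0
```

It has touched down: the load has come off the wrist. I release it and rise.

>>> {"method": "drive_tool", "body": {
  "deltas": [
    [[0,0,0],[0,0,0]],
    [[0,0,0],[0,0,0]],
    [[0,0,0],[0,0,0]],
    [[0,0,0],[0,0,0]],
    [[0,0,0],[0,0,0]],
    [[0,0,0],[0,0,0]],
    [[0,0,0],[0,0,0]],
    [[0,0,0],[0,0,0]]
  ],
  "claw": 6.5
}}

```text
clock: 10.05
position: [558.7, -17.6, 92.3]
ee_rot: [-0.697, 0.717, -0.0, -0.0]
contact_force: [-0.0, -0.4, 0.6]
gripper_width: 65.2
grasp_force: 0.0
```

>>> {"method": "drive_tool", "body": {
  "deltas": [
    [[0,0,-1],[0,0,0]],
    [[0,0,-2],[0,0,0]],
    [[0,0,-3],[0,0,0]],
    [[0,0,-3],[0,0,0]],
    [[0,0,0],[0,0,0]]
  ]
}}

```text
clock: 10.55
position: [561.7, -17.3, 188.0]
ee_rot: [-0.697, 0.717, -0.003, 0.004]
contact_force: [-0.2, -0.1, 0.5]
gripper_width: 64.8
grasp_force: 0.0
```

>>> {"method": "drive_tool", "body": {
  "deltas": [
    [[0,-4,0],[0,0,0]],
    [[0,-4,0],[0,0,0]],
    [[0,-4,0],[0,0,0]],
    [[0,-4,0],[0,0,0]],
    [[0,0,0],[0,0,0]],
    [[0,0,0],[0,0,0]]
  ],
  "claw": 0
}}

```text
clock: 11.15
position: [718.4, -22.4, 180.7]
ee_rot: [-0.697, 0.718, 0.001, -0.001]
contact_force: [-0.7, 0.3, -0.3]
gripper_width: -0.1
grasp_force: 0.0
```

```bash
python3 - <<'E'
from h import *
togo([640,-17,150])
s=get_image('side');t=get_image('top')
im=t['img'].astype(int);mn=im.min(2)
for th in(170,225):print(rect(t,box(mn>th,265,350,150,240),132))
b=box(im[:,:,2]-im[:,:,0]>50,290,330,160,205);p=np.argwhere(b)[:,::-1];print("blue",len(p),p.min(0) if len(p) else 0,p.max(0) if len(p) else 0)
if len(p): print(ray(t,[[p[:,0].mean(),p[:,1].min()],[p[:,0].mean(),p[:,1].max()]],88))
print('mat',rect(t,box(im.max(2)<85,265,350,155,240),2))
o=np.zeros((600,800,3),np.uint8)
o[:,:500]=cv2.resize(s['img'][130:290,220:353],(500,600),interpolation=2);o[:300,500:]=cv2.resize(t['img'][140:250,255:365],(300,300),interpolation=2)
cv2.imwrite('pics/placed.png',o[:,:,::-1])
E
```

```text
t 11.15 pos [718.4 -22.4 180.7] y yaw 178.29 z [-0.003 -0.    -1.   ] F [-0.7  0.3 -0.3] w -0.1 g 0.0
tool delta cm [-0.3   7.85  3.09]
(((557.13330078125, -18.011802673339844), (136.6625213623047, 38.05329513549805), 88.31684112548828), 594.5)
(((557.70654296875, -16.75384521484375), (133.43016052246094, 35.19308090209961), 88.4222183227539), 520.5)
blue 57 [305 174] [310 184]
[[615.04663708 -19.28906092  88.        ]
 [585.83765119 -19.87181552  88.        ]]
mat (((560.5807495117188, -19.459564208984375), (188.8167266845703, 188.077880859375), 79.23992919921875), 3670.5)
```

View pics/placed.png

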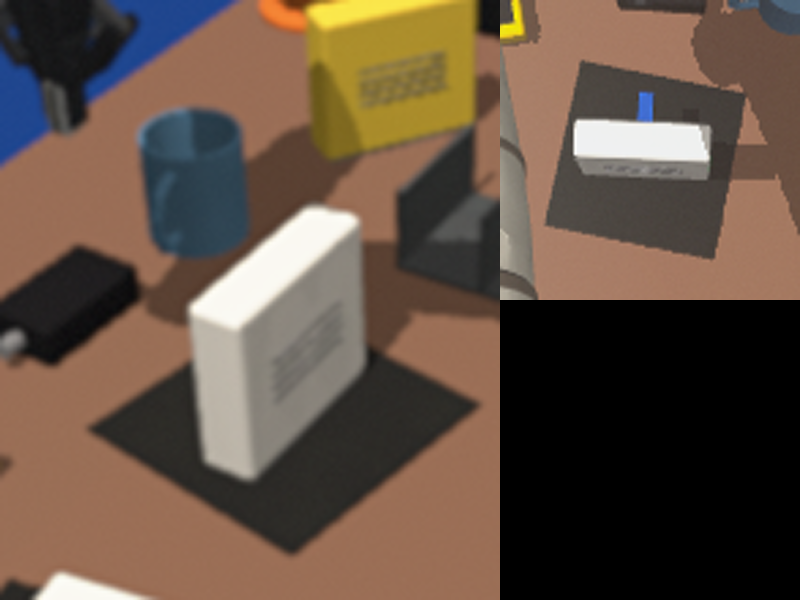

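The box stands on its own at about (558,-18), with the mat's middle at about (559,-17). The leg is still folded, its tab in top px (305–310, 174–184), so it ends at x of about 616. I bring the shut fingertips above the tab's outer end and press it down.

>>> {"method": "drive_tool", "body": {
  "deltas": [
    [[0,3,0],[0,0,0]],
    [[0,3,0],[0,0,0]],
    [[0,3,0],[0,0,0]],
    [[0,1.6,0],[0,0,0]],
    [[0,0,2],[0,0,0]],
    [[0,0,2],[0,0,0]],
    [[0,0,2],[0,0,0]],
    [[0,0,1.5],[0,0,0]],
    [[0,0,0.5],[0,0,0]],
    [[0,0,0],[0,0,0]],
    [[0,0,0],[0,0,0]]
  ]
}}

```text
clock: 12.35
position: [613.0, -19.1, 103.7]
ee_rot: [-0.697, 0.717, -0.001, 0.001]
contact_force: [0.8, 0.3, 0.3]
gripper_width: 0.2
grasp_force: 0.0
```

>>> {"method": "drive_tool", "body": {
  "deltas": [
    [[0,0,0.4],[0,0,0]],
    [[0,0,0.4],[0,0,0]],
    [[0,0,0.4],[0,0,0]],
    [[0,0,0.4],[0,0,0]],
    [[0,0,0.4],[0,0,0]],
    [[0,0,0.4],[0,0,0]],
    [[0,0,0.4],[0,0,0]],
    [[0,0,0.4],[0,0,0]],
    [[0,0,0.4],[0,0,0]],
    [[0,0,0],[0,0,0]]
  ]
}}

```text
clock: 13.35
position: [625.6, -18.3, 73.9]
ee_rot: [-0.698, 0.716, -0.01, 0.011]
contact_force: [11.6, -0.5, 10.6]
gripper_width: 0.0
grasp_force: 7.5
```

```bash
python3 - <<'E'
from h import *
togo([613,-19,64])
s=get_image('side');t=get_image('top')
o=np.zeros((600,800,3),np.uint8)
o[:,:500]=cv2.resize(s['img'][130:290,220:353],(500,600),interpolation=2);o[:300,500:]=cv2.resize(t['img'][140:250,255:365],(300,300),interpolation=2)
cv2.imwrite('pics/push1.png',o[:,:,::-1])
E
```

```text
t 13.35 pos [625.6 -18.3  73.9] y yaw 178.58 z [ 0.03   0.001 -1.   ] F [11.6 -0.5 10.6] w 0.0 g 7.5
tool delta cm [0.1  1.29 0.95]
```

View pics/push1.png

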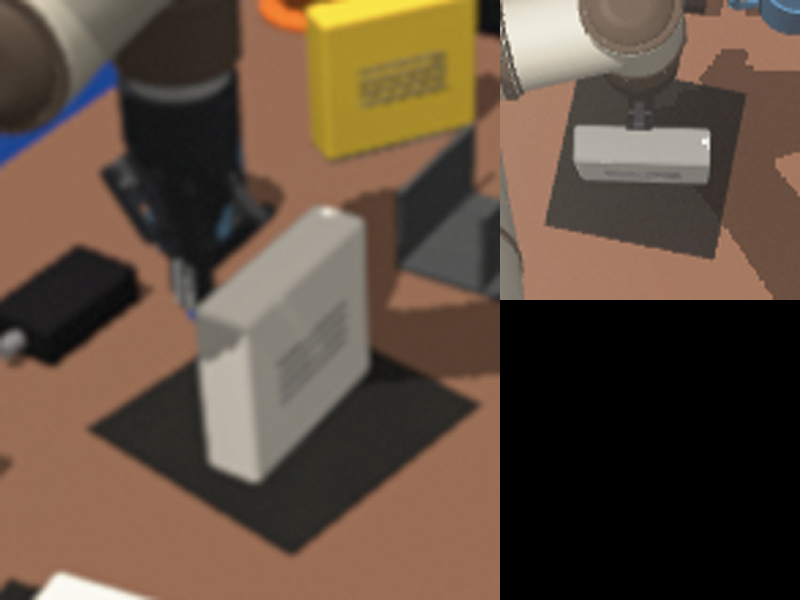

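The gripper's linkage, which bulges along its closing axis, caught the box's top edge and nudged it slightly towards the robot. The box still stands. I back off up and outward, turn the tool 90° so the bulge runs parallel to the face, and re-measure.

>>> {"method": "drive_tool", "body": {
  "deltas": [
    [[0,-0.5,-0.5],[0,0,0]],
    [[0,-1,-1],[0,0,0]],
    [[0,-2,-2],[0,0,0]],
    [[0,-3,-3],[0,0,0]],
    [[0,-3,-3],[0,0,0]],
    [[0,0,0],[0,0,0]]
  ]
}}

```text
clock: 14.05
position: [712.8, -22.1, 165.6]
ee_rot: [-0.697, 0.717, -0.004, 0.004]
contact_force: [0.1, -0.5, 0.2]
gripper_width: -0.2
grasp_force: 0.0
```

>>> {"method": "drive_tool", "body": {
  "deltas": [
    [[0,0,0],[0,0,-8]],
    [[0,0,0],[0,0,-8]],
    [[0,0,0],[0,0,-8]],
    [[0,0,0],[0,0,-8]],
    [[0,0,0],[0,0,-8]],
    [[0,0,0],[0,0,-8]],
    [[0,0,0],[0,0,-8]],
    [[0,0,0],[0,0,-8]],
    [[0,0,0],[0,0,-8]],
    [[0,0,0],[0,0,-8]],
    [[0,0,0],[0,0,-8]],
    [[0,0,0],[0,0,-2]]
  ]
}}

```text
clock: 15.25
position: [706.5, -21.9, 159.8]
ee_rot: [1.0, -0.013, -0.001, 0.0]
contact_force: [-0.2, -0.0, -0.6]
gripper_width: -0.1
grasp_force: 0.0
```

```bash
python3 - <<'E'
from h import *
togo([620,-19,105])
s=get_image('side');t=get_image('top')
im=t['img'].astype(int);mn=im.min(2)
for th in(170,225):print(rect(t,box(mn>th,265,350,150,240),132))
b=box(im[:,:,2]-im[:,:,0]>50,290,330,160,205);p=np.argwhere(b)[:,::-1];print("blue",len(p),p.min(0),p.max(0))
print(ray(t,[[p[:,0].mean(),p[:,1].min()],[p[:,0].mean(),p[:,1].max()]],85))
o=np.zeros((600,800,3),np.uint8)
o[:,:500]=cv2.resize(s['img'][130:290,220:353],(500,600),interpolation=2);o[:300,500:]=cv2.resize(t['img'][140:250,255:365],(300,300),interpolation=2)
cv2.imwrite('pics/back.png',o[:,:,::-1])
E
```

```text
t 15.25 pos [706.5 -21.9 159.8] y yaw -91.51 z [-0.003  0.    -1.   ] F [-0.2 -0.  -0.6] w -0.1 g 0.0
tool delta cm [-8.64 -0.06  5.51]
(((550.464599609375, -15.387397766113281), (130.7044677734375, 38.12237548828125), 89.12848663330078), 549.5)
(((551.3329467773438, -14.046012878417969), (127.70611572265625, 34.458377838134766), 89.22371673583984), 483.5)
blue 82 [305 172] [310 186]
[[621.57123358 -18.67734562  85.        ]
 [580.58540738 -19.49694309  85.        ]]
```

View pics/back.png

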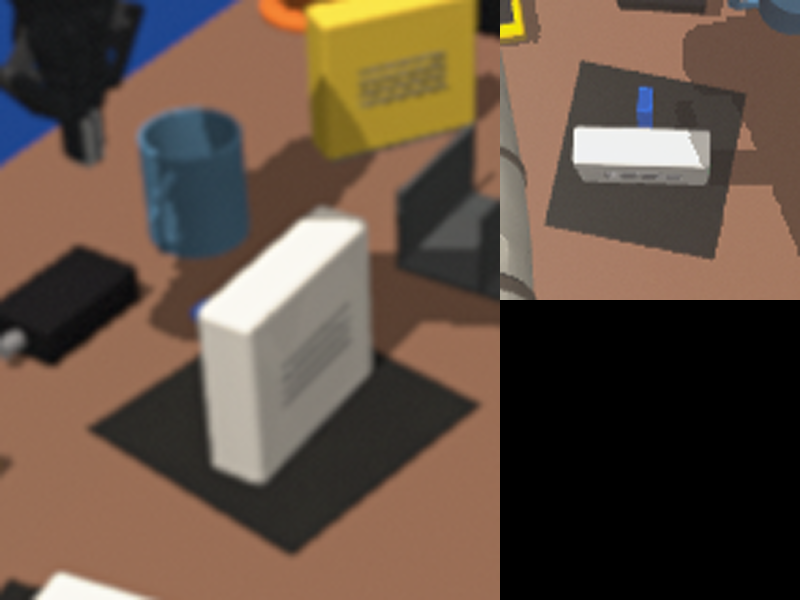

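The box stands upright at about (551.5,-16.5). The leg is slightly open, its tab in top px (305–310, 172–186) ending at x of about 623, so the angle is about 0.33 rad. I press farther out, with the slim side of the gripper facing the box.

>>> {"method": "drive_tool", "body": {
  "deltas": [
    [[-2,0,0],[0,0,0]],
    [[-3,0,0],[0,0,0]],
    [[-2.5,0,0],[0,0,0]],
    [[-1.3,0,0],[0,0,0]],
    [[0,0,2],[0,0,0]],
    [[0,0,2],[0,0,0]],
    [[0,0,1.5],[0,0,0]],
    [[0,0,1],[0,0,0]],
    [[0,0,0],[0,0,0]],
    [[0,0,0],[0,0,0]]
  ]
}}

```text
clock: 16.35
position: [619.9, -19.4, 96.5]
ee_rot: [1.0, -0.015, 0.0, 0.0]
contact_force: [-0.1, 0.8, -0.1]
gripper_width: -0.1
grasp_force: 0.0
```

>>> {"method": "drive_tool", "body": {
  "deltas": [
    [[0,0,0.4],[0,0,0]],
    [[0,0,0.4],[0,0,0]],
    [[0,0,0.4],[0,0,0]],
    [[0,0,0.4],[0,0,0]],
    [[0,0,0],[0,0,0]]
  ]
}}

```text
clock: 16.85
position: [619.1, -19.4, 79.5]
ee_rot: [1.0, -0.015, -0.001, 0.0]
contact_force: [-0.5, -0.5, 0.7]
gripper_width: 0.2
grasp_force: 0.0
```

>>> {"method": "drive_tool", "body": {
  "deltas": [
    [[0,0,0.4],[0,0,0]],
    [[0,0,0.4],[0,0,0]],
    [[0,0,0.4],[0,0,0]],
    [[0,0,0.3],[0,0,0]],
    [[0,0,0],[0,0,0]]
  ]
}}

```text
clock: 17.35
position: [626.7, -19.0, 69.0]
ee_rot: [1.0, -0.013, 0.008, -0.0]
contact_force: [8.0, -1.0, 6.0]
gripper_width: -0.3
grasp_force: 4.9
```

```bash
cat > m.py <<'E'
from h import *
togo([629.5,-19,60])
t=get_image('top');im=t['img'].astype(int);mn=im.min(2)
print(rect(t,box(mn>170,265,350,150,240),132))
b=box(im[:,:,2]-im[:,:,0]>50,290,330,150,205);p=np.argwhere(b)[:,::-1]
if len(p): print("blue",len(p),p.min(0),p.max(0),ray(t,[[p[:,0].mean(),p[:,1].min()],[p[:,0].mean(),p[:,1].max()]],45).round(1))
E
python3 m.py
```

```text
t 17.35 pos [626.7 -19.   69. ] y yaw -91.53 z [ 0.016  0.001 -1.   ] F [ 8. -1.  6.] w -0.3 g 4.9
tool delta cm [ 0.26 -0.    0.91]
(((654.8982543945312, 61.97871398925781), (37.27241897583008, 75.19204711914062), 1.9875500202178955), 241.5)
blue 58 [306 175] [310 186] [[621.4 -18.3  45. ]
 [588.2 -18.9  45. ]]
```

>>> {"method": "drive_tool", "body": {
  "deltas": [
    [[0,0,-1],[0,0,0]],
    [[0.5,0,-2],[0,0,0]],
    [[3,0,-3],[0,0,0]],
    [[4,0,-2],[0,0,0]],
    [[3,0,0],[0,0,0]],
    [[0,0,0],[0,0,0]]
  ]
}}

```text
clock: 18.0
position: [726.6, -22.5, 144.2]
ee_rot: [1.0, -0.015, -0.0, -0.0]
contact_force: [-1.3, 0.4, -0.2]
gripper_width: 0.2
grasp_force: 0.0
```

```bash
sed -i 's/150,240),132/183,220),132/' m.py; cat >> m.py <<'E'
o=np.zeros((600,800,3),np.uint8);s=get_image('side')
o[:,:450]=cv2.resize(s['img'][170:270,245:320],(450,600),interpolation=2);o[:350,450:]=cv2.resize(t['img'][155:215,280:340],(350,350),interpolation=2)
import time;cv2.imwrite(f'pics/m{int(time.time())}.png',o[:,:,::-1])
for q in (t,s):
    w=q['img'].astype(int);b=(w[:,:,2]-w[:,:,0]>60)&(w[:,:,2]>110)
    n,l,st,ce=cv2.connectedComponentsWithStats(b.astype(np.uint8))
    print([(st[i].tolist(),ce[i].round(1).tolist()) for i in range(1,n) if 5<st[i][4]<400])
    print(proj(q,[551,-18,2]).round(1))
E
python3 m.py; ls pics
```

```text
t 18.0 pos [726.6 -22.5 144.2] y yaw -91.72 z [-0.  0. -1.] F [-1.3  0.4 -0.2] w 0.2 g 0.0
tool delta cm [-9.72 -0.06  8.42]
(((549.5786743164062, -14.062248229980469), (127.83429718017578, 37.94558334350586), 89.12837219238281), 551.5)
blue 84 [305 172] [310 186] [[630.4 -17.   45. ]
 [588.2 -17.8  45. ]]
[([361, 119, 6, 1, 6], [363.5, 119.0]), ([439, 138, 7, 7, 30], [441.8, 140.9]), ([305, 172, 6, 15, 83], [307.7, 179.1]), ([460, 214, 7, 11, 61], [463.1, 218.9]), ([454, 216, 3, 3, 6], [455.2, 217.2]), ([400, 269, 8, 4, 24], [403.4, 270.4]), ([391, 270, 6, 7, 24], [393.7, 273.2]), ([403, 278, 7, 6, 22], [405.7, 280.5]), ([396, 280, 6, 7, 23], [398.5, 283.1])]
[[308.  200.7]]
[([386, 143, 11, 11, 49], [390.1, 145.6]), ([260, 316, 13, 11, 89], [265.8, 320.7])]
[[297.7 240.8]]
back.png
crop.png
lift.png
low.png
m1796020683.png
placed.png
pre.png
push1.png
side0.png
top0.png
```

Both pushes jammed the same way. As the leg turned, its upper corner came up against the finger's side wall, and the force line ran through the hinge. The fix is to follow the tab's arc out and down without sliding, then finish from above on the bar's end. The leg is now at about 0.4 rad, with the hinge at about x=574.5, z=34.

>>> {"method": "drive_tool", "body": {
  "deltas": [
    [[-3,0,0],[0,0,0]],
    [[-3,0,0],[0,0,0]],
    [[-2.5,0,0],[0,0,0]],
    [[-1.4,0,0],[0,0,0]],
    [[0,0,2],[0,0,0]],
    [[0,0,2],[0,0,0]],
    [[0,0,1.5],[0,0,0]],
    [[0,0,0.5],[0,0,0]],
    [[0,0,0],[0,0,0]],
    [[0,0,0],[0,0,0]]
  ]
}}

```text
clock: 19.1
position: [625.7, -19.5, 86.0]
ee_rot: [1.0, -0.014, 0.0, 0.0]
contact_force: [0.1, -0.7, -0.0]
gripper_width: 0.1
grasp_force: 0.0
```

>>> {"method": "drive_tool", "body": {
  "deltas": [
    [[0.2,0,0.5],[0,0,0]],
    [[0,0,0.4],[0,0,0]],
    [[0.4,0,0.45],[0,0,0]],
    [[0.37,0,0.48],[0,0,0]],
    [[0.31,0,0.51],[0,0,0]],
    [[0,0,0],[0,0,0]]
  ]
}}

```text
clock: 19.7
position: [639.0, -19.9, 61.0]
ee_rot: [1.0, -0.015, -0.0, 0.0]
contact_force: [-0.2, -0.2, 0.0]
gripper_width: 0.1
grasp_force: 0.1
```

>>> {"method": "drive_tool", "body": {
  "deltas": [
    [[0.26,0,0.55],[0,0,0]],
    [[0.2,0,0.56],[0,0,0]],
    [[0,0,0],[0,0,0]]
  ]
}}

```text
clock: 20.0
position: [642.4, -20.2, 49.6]
ee_rot: [1.0, -0.015, -0.001, 0.0]
contact_force: [-1.3, -0.3, -0.2]
gripper_width: -0.0
grasp_force: 0.0
```

>>> {"method": "drive_tool", "body": {
  "deltas": [
    [[0.5,0,0],[0,0,0]],
    [[1.5,0,0],[0,0,0]],
    [[3,0,-2],[0,0,0]],
    [[3,0,-4],[0,0,0]],
    [[0,0,-4],[0,0,0]],
    [[0,0,0],[0,0,0]]
  ]
}}

```text
clock: 20.6
position: [727.8, -22.5, 158.7]
ee_rot: [1.0, -0.014, 0.007, -0.0]
contact_force: [-0.4, -0.3, 0.8]
gripper_width: 0.3
grasp_force: 0.0
```

```bash
python3 m.py | head -4
```

```text
t 20.6 pos [727.8 -22.5 158.7] y yaw -91.63 z [ 0.014  0.    -1.   ] F [-0.4 -0.3  0.8] w 0.3 g 0.0
tool delta cm [-9.98 -0.07  9.73]
(((549.5369262695312, -16.808631896972656), (133.32769775390625, 37.94558334350586), 89.12837219238281), 575.5)
blue 88 [305 171] [310 186] [[633.5 -17.1  45. ]
```

```bash
python3 - <<'E'
from h import *
t=get_image('top')
for r in range(168,190): print(r,t['img'][r,307],ray(t,[[307,r]],60)[0,:1].round(1))
E
```

```text
168 [72 66 60] [639.1]
169 [72 67 62] [636.1]
170 [72 69 72] [633.1]
171 [ 67  82 125] [630.1]
172 [ 64  97 180] [627.1]
173 [ 61  96 179] [624.1]
174 [ 63  98 181] [621.1]
175 [ 61  96 180] [618.1]
176 [ 66  99 181] [615.1]
177 [ 65 100 181] [612.1]
178 [ 70 123 204] [609.1]
179 [ 66  97 175] [606.1]
180 [ 63  90 162] [603.2]
181 [ 63  92 163] [600.2]
182 [ 64  91 163] [597.2]
183 [ 64  91 163] [594.2]
184 [ 63  90 162] [591.2]
185 [ 62  90 163] [588.3]
186 [ 78 100 163] [585.3]
187 [162 166 175] [582.3]
188 [239 238 235] [579.4]
189 [239 240 239] [576.4]
```

```bash
python3 -c "
from h import *
togo([625.7,-19,82])"
```

```text
t 20.75 pos [722.7 -22.3 150.8] y yaw -91.69 z [-0.     0.001 -1.   ] F [ 0.1  0.6 -1.3] w 0.1 g 0.0
tool delta cm [-9.7  -0.04  6.88]
```

The top view's shading puts the leg's corner at row 178, so the angle is about 0.62. I follow the arc again, with the contact nearer the corner.

>>> {"method": "drive_tool", "body": {
  "deltas": [
    [[-3,0,0],[0,0,0]],
    [[-3,0,0],[0,0,0]],
    [[-2.5,0,0],[0,0,0]],
    [[-1.2,0,0],[0,0,0]],
    [[0,0,2],[0,0,0]],
    [[0,0,2],[0,0,0]],
    [[0,0,2],[0,0,0]],
    [[0,0,0.9],[0,0,0]],
    [[0,0,0],[0,0,0]],
    [[0,0,0],[0,0,0]]
  ]
}}

```text
clock: 21.75
position: [626.3, -19.6, 81.9]
ee_rot: [1.0, -0.014, 0.0, 0.0]
contact_force: [0.1, 0.9, 0.7]
gripper_width: -0.1
grasp_force: 0.0
```

>>> {"method": "drive_tool", "body": {
  "deltas": [
    [[0,0,0.6],[0,0,0]],
    [[0,0,0.5],[0,0,0]],
    [[0.3,0,0.4],[0,0,0]],
    [[0.3,0,0.5],[0,0,0]],
    [[0.26,0,0.5],[0,0,0]],
    [[0.1,0,0.25],[0,0,0]],
    [[0,0,0],[0,0,0]]
  ]
}}

```text
clock: 22.45
position: [636.4, -19.7, 54.0]
ee_rot: [1.0, -0.015, 0.001, -0.0]
contact_force: [1.3, 0.4, 1.5]
gripper_width: 0.1
grasp_force: 0.8
```

>>> {"method": "drive_tool", "body": {
  "deltas": [
    [[0.5,0,0],[0,0,0]],
    [[1.5,0,0],[0,0,0]],
    [[3,0,-2],[0,0,0]],
    [[3,0,-4],[0,0,0]],
    [[0,0,-4],[0,0,0]],
    [[0,0,0],[0,0,0]],
    [[0,0,0],[0,0,0]]
  ]
}}

```text
clock: 23.15
position: [715.7, -22.1, 155.4]
ee_rot: [1.0, -0.015, 0.001, -0.0]
contact_force: [-0.0, -0.3, -0.4]
gripper_width: -0.2
grasp_force: 0.0
```

```bash
cat > c.py <<'E'
from h import *
t=get_image('top')
for r in range(162,190): print(r,t['img'][r,307],end=' ')
im=t['img'].astype(int);print(rect(t,box(im.min(2)>170,265,350,183,220),132))
togo([625,-19,82])
E
python3 c.py
```

```text
162 [167 123 100] 163 [167 124 101] 164 [167 124 101] 165 [163 120  97] 166 [136 104  86] 167 [73 68 63] 168 [74 67 64] 169 [73 69 66] 170 [70 73 93] 171 [ 62  84 148] 172 [ 61  84 149] 173 [ 61  86 148] 174 [ 62  91 158] 175 [ 67 132 221] 176 [ 67 119 224] 177 [ 63 100 189] 178 [ 63 101 190] 179 [ 65 101 189] 180 [ 63 101 189] 181 [ 65 101 190] 182 [ 64 100 189] 183 [ 64 101 189] 184 [ 66 101 189] 185 [ 66 101 188] 186 [ 78 108 185] 187 [161 167 179] 188 [239 238 234] 189 [239 240 239] (((549.5164794921875, -15.434791564941406), (130.5809326171875, 37.862796783447266), 89.12837219238281), 559.0)
t 23.2 pos [714.7 -22.2 153.7] y yaw -91.7 z [-0.002  0.001 -1.   ] F [ 0.7  0.6 -1.3] w -0.2 g 0.0
tool delta cm [-8.96 -0.05  7.19]
```

The leg is now at about 0.9 rad (corner at row 175). I finish from above on the bar's end.

>>> {"method": "drive_tool", "body": {
  "deltas": [
    [[-3,0,0],[0,0,0]],
    [[-3,0,0],[0,0,0]],
    [[-2.2,0,0],[0,0,0]],
    [[-1.2,0,0],[0,0,0]],
    [[0,0,2],[0,0,0]],
    [[0,0,2],[0,0,0]],
    [[0,0,2],[0,0,0]],
    [[0,0,1.2],[0,0,0]],
    [[0,0,0],[0,0,0]],
    [[0,0,0],[0,0,0]]
  ]
}}

```text
clock: 24.2
position: [621.6, -19.5, 82.1]
ee_rot: [1.0, -0.015, -0.0, 0.0]
contact_force: [-0.2, -0.1, 0.3]
gripper_width: 0.0
grasp_force: 0.0
```

>>> {"method": "drive_tool", "body": {
  "deltas": [
    [[0,0,0.5],[0,0,0]],
    [[0,0,0.4],[0,0,0]],
    [[0,0,0.3],[0,0,0]],
    [[0,0,0.3],[0,0,0]],
    [[0,0,0.3],[0,0,0]],
    [[0,0,0],[0,0,0]]
  ]
}}

```text
clock: 24.8
position: [621.9, -19.4, 64.3]
ee_rot: [1.0, -0.015, 0.0, -0.0]
contact_force: [0.1, -0.2, 0.9]
gripper_width: -0.1
grasp_force: 0.3
```

Contact is light, with no sideways force. I continue down.

>>> {"method": "drive_tool", "body": {
  "deltas": [
    [[0,0,0.3],[0,0,0]],
    [[0.1,0,0.3],[0,0,0]],
    [[0,0,0.3],[0,0,0]],
    [[0.1,0,0.3],[0,0,0]],
    [[0,0,0],[0,0,0]]
  ]
}}

```text
clock: 25.3
position: [622.6, -19.6, 51.1]
ee_rot: [1.0, -0.015, -0.002, 0.0]
contact_force: [0.2, 0.1, 0.0]
gripper_width: -0.1
grasp_force: 0.0
```

>>> {"method": "drive_tool", "body": {
  "deltas": [
    [[0,0,0.3],[0,0,0]],
    [[0.1,0,0.3],[0,0,0]],
    [[0,0,0.3],[0,0,0]],
    [[0,0,0.3],[0,0,0]],
    [[0,0,0],[0,0,0]]
  ]
}}

```text
clock: 25.8
position: [624.2, -19.6, 39.6]
ee_rot: [1.0, -0.015, -0.001, 0.0]
contact_force: [-0.0, -0.0, 0.6]
gripper_width: -0.2
grasp_force: 0.0
```

>>> {"method": "drive_tool", "body": {
  "deltas": [
    [[0.5,0,-1],[0,0,0]],
    [[0.5,0,-3],[0,0,0]],
    [[2,0,-4],[0,0,0]],
    [[4,0,-4],[0,0,0]],
    [[4,0,0],[0,0,0]],
    [[0,0,0],[0,0,0]],
    [[0,0,0],[0,0,0]]
  ]
}}

```text
clock: 26.5
position: [730.0, -22.7, 155.1]
ee_rot: [1.0, -0.015, -0.001, -0.0]
contact_force: [-0.1, 0.8, 0.4]
gripper_width: 0.2
grasp_force: 0.0
```

```bash
python3 c.py; python3 - <<'E'
from h import *
t=get_image('top');s=get_image('side');im=t['img'].astype(int)
print(rect(t,box(im.max(2)<85,265,350,155,240),2))
for th in (170,225):print(rect(t,box(im.min(2)>th,265,350,180,220),132))
o=np.zeros((600,800,3),np.uint8)
o[:,:450]=cv2.resize(s['img'][170:270,245:320],(450,600),interpolation=2);o[:350,450:]=cv2.resize(t['img'][155:240,265:350],(350,350),interpolation=2)
cv2.imwrite('pics/end.png',o[:,:,::-1])
E
```

```text
162 [166 123  99] 163 [167 123 100] 164 [167 122 100] 165 [165 121  99] 166 [135 103  86] 167 [73 67 62] 168 [75 69 64] 169 [73 66 62] 170 [75 69 64] 171 [76 69 64] 172 [75 76 96] 173 [ 73 121 212] 174 [ 69 123 224] 175 [ 67 114 215] 176 [ 68 114 215] 177 [ 66 114 214] 178 [ 68 115 215] 179 [ 67 115 215] 180 [ 68 116 215] 181 [ 69 116 215] 182 [ 69 115 215] 183 [ 70 116 216] 184 [ 70 116 216] 185 [ 69 117 215] 186 [ 82 121 212] 187 [164 172 186] 188 [239 238 235] 189 [240 241 240] (((549.5578002929688, -15.435417175292969), (130.5809326171875, 37.94558334350586), 89.12837219238281), 575.0)
t 26.55 pos [729.3 -22.7 155.2] y yaw -91.69 z [-0.002 -0.    -1.   ] F [-1.1 -0.  -0.8] w 0.1 g 0.0
tool delta cm [-10.43  -0.06   7.33]
(((560.5350341796875, -19.36505126953125), (188.984130859375, 188.07586669921875), 79.2975845336914), 3669.5)
(((549.5578002929688, -15.435417175292969), (130.5809326171875, 37.94558334350586), 89.12837219238281), 575.0)
(((549.8032836914062, -15.405189514160156), (130.7258758544922, 34.84716033935547), 88.69088745117188), 508.0)
```

View pics/end.png

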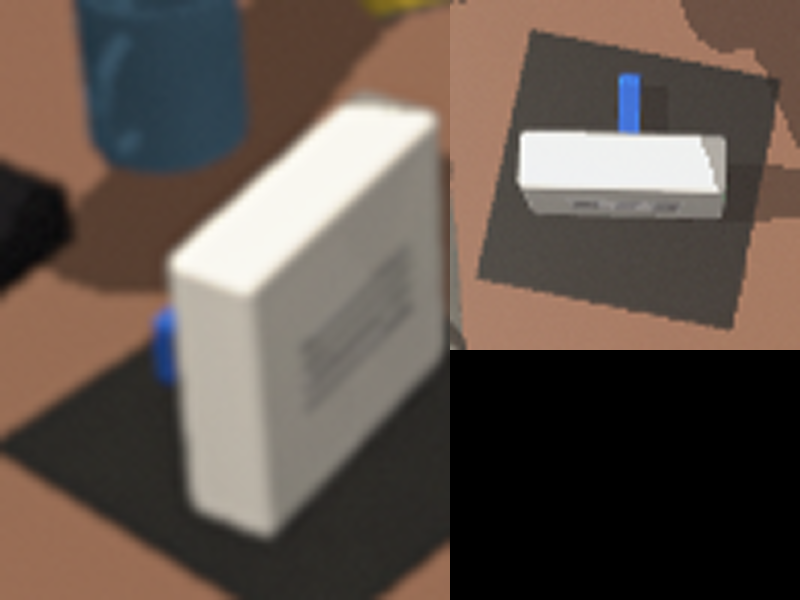

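The last picture shows the box upright on the mat and the leg straight out, from top row 173 to the face. That end at x of about 631 fits 1.57 rad. The box is about 10 mm off the mat's exact centre after the first push, which still counts as the middle of a 190 mm mat. The robot is clear, so I hand in.

```bash
python3 -c "
from bench import arm
print(arm.job_done())"
```

```text
the job is handed in; nothing more can be done
None
```

I handed the job in at about 27 s: the white box stands by itself on the free mat with its blue leg fully out, about 10 mm off the mat's exact centre because my first tries at the leg nudged it.

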